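Load the reagent carrier, leaving the open bottles

TASK

Load the reagent carrier so that it can be carried to the cold room: stand the closed large bottle, the closed medium bottle and the small dropper bottle upright in the round pockets that match their sizes, and lay the tip box flat in the oblong pocket, each resting on the floor of its pocket. The two amber bottles without caps would spill on the way, so leave them standing where they are, and do not tip anything over.

Things in the scene. Friction and masses are not known exactly. Their poses are not given: they have to be found in the camera images.
- large_bottle_centre (a point): Large amber glass bottle with a paper label and a white screw cap, upright and loose on the bench; to be loaded. 88 mm tall, body 54 mm across up to 60 mm above its foot, cap 42 mm across from 68 mm up; 0.16 kg. Point: on its axis, half-way up (44 mm above its foot); z up. Once in its pocket the block's top is 14 mm above its foot: hold it about 44 mm above its foot.
- medium_bottle_centre (a point): Medium amber glass bottle with a paper label and a white screw cap, upright and loose on the bench; to be loaded. 74 mm tall, body 40 mm across up to 48 mm above its foot, cap 32 mm across from 56 mm up; 0.09 kg. Point: on its axis, half-way up (37 mm above its foot); z up. Once in its pocket the block's top is 14 mm above its foot: hold it about 44 mm above its foot.
- dropper_bottle_centre (a point): Small white plastic dropper bottle, green ribbed cap, upright and loose on the bench; to be loaded. 64 mm tall, body 26 mm across up to 48 mm above its foot, cap 24 mm across above that; 0.04 kg. Point: on its axis, half-way up (32 mm above its foot); z up. Once in its pocket the block's top is 14 mm above its foot: hold it about 44 mm above its foot.
- tip_box_centre (a point): Box of pipette tips, black base, clear lid shut for good, flat and loose on the bench; to be loaded. 60 mm wide (x), 118 long (y), 56 tall; 0.12 kg. A lip mid-way on one long side, 37 to 40 mm up, makes it 64 mm wide there. Point: its middle, 28 mm above its foot; z up. Once in its pocket the block's top is 14 mm above its foot: hold it about 44 mm above its foot.
- open_large_centre (a point): Amber glass bottle like the large one but with its cap off: a bare neck, 34 mm across, with a dark open mouth. 84 mm tall, body 54 mm across. Upright and loose on the bench; it stays where it is. Point: on its axis, half-way up (42 mm above its foot); z up.
- open_medium_centre (a point): Amber glass bottle like the medium one but with its cap off: a bare neck, 24 mm across, with a dark open mouth. 70 mm tall, body 40 mm across. Upright and loose on the bench; it stays where it is. Point: on its axis, half-way up (35 mm above its foot); z up.
- block_large_mouth (a point): Round pocket, 66 mm across, for the large bottle: the point is the middle of its mouth, level with the block's top, 28 mm above the bench; z up. Depth 14 mm, flat floor. Grey block, 146 mm (x) by 90 mm (y), one of four in a row along y, 92 mm apart, in any order, in a low aluminium carrier (384 x 162 mm, walls as high as the blocks) that does not move.
- block_medium_mouth (a point): Round pocket, 52 mm across, for the medium bottle: the point is the middle of its mouth, level with the block's top, 28 mm above the bench; z up. Depth 14 mm, flat floor. Grey block, 146 mm (x) by 90 mm (y), one of four in a row along y, 92 mm apart, in any order, in a low aluminium carrier (384 x 162 mm, walls as high as the blocks) that does not move.
- block_small_mouth (a point): Round pocket, 38 mm across, for the dropper bottle: the point is the middle of its mouth, level with the block's top, 28 mm above the bench; z up. Depth 14 mm, flat floor. Grey block, 146 mm (x) by 90 mm (y), one of four in a row along y, 92 mm apart, in any order, in a low aluminium carrier (384 x 162 mm, walls as high as the blocks) that does not move.
- block_tip_mouth (a point): Oblong pocket, 130 mm (x) by 74 mm (y), for the tip box (its length along x, either way round): the point is the middle of its mouth, level with the block's top, 28 mm above the bench; z up. Depth 14 mm, flat floor. Grey block, 146 mm (x) by 90 mm (y), one of four in a row along y, 92 mm apart, in any order, in a low aluminium carrier (384 x 162 mm, walls as high as the blocks) that does not move.
There are look-alikes about, which are no part of the job. Of the things that look like the part that bears dropper_bottle_centre, the smallest one is meant.

How it is judged:
At the end, for the whole second after the job is handed in: The four closed things stand upright (within 7 degrees) on the floor (within 5 mm) of their own pockets, middles within 14 mm of the pocket's middle seen from above; both open bottles stand upright within 30 mm of where they were; all is released and at rest (horizontal distance between large_bottle_centre and block_large_mouth below 0.014 m and z of large_bottle_centre in the frame of block_large_mouth below 0.035 m and angle between each of large_bottle_centre, medium_bottle_centre, dropper_bottle_centre, tip_box_centre, open_large_centre, open_medium_centre's own z axis and vertical below 0.12 rad and linear speed of each of large_bottle, medium_bottle, dropper_bottle, tip_box, open_large, open_medium below 0.02 m/s and horizontal distance between medium_bottle_centre and block_medium_mouth below 0.014 m and z of medium_bottle_centre in the frame of block_medium_mouth below 0.028 m and horizontal distance between dropper_bottle_centre and block_small_mouth below 0.014 m and z of dropper_bottle_centre in the frame of block_small_mouth below 0.023 m and horizontal distance between tip_box_centre and block_tip_mouth below 0.014 m and z of tip_box_centre in the frame of block_tip_mouth below 0.019 m and distance of each of open_large_centre, open_medium_centre from where it was at the start of the episode below 0.03 m); the robot touches nothing.
It fails at once if one of the two open bottles is moved by more than 30 mm or tips by more than about 30 degrees (distance of any of open_large_centre, open_medium_centre from where it was at the start of the episode above 0.03 m or angle between any of open_large_centre, open_medium_centre's own z axis and vertical above 0.5 rad).
It fails at once if one of the things to be loaded is tipped by more than about 45 degrees (angle between any of large_bottle_centre, medium_bottle_centre, dropper_bottle_centre, tip_box_centre's own z axis and vertical above 0.8 rad).
It also fails if it takes over 112 s, if anything falls off the work surface, if the arm or the gripper's body presses on something with over 40 N, if the wrist force passes 120 N, or if a joint passes its speed limit or range.

ROBOT

A 6-joint arm with a two-finger parallel gripper is mounted at the origin on a cart in front of the work surface, level with it; the furniture and walls round the work are solid. World frame = base frame: x ahead of the robot, y to its left, z up, the work surface at z = 0. Lengths are in m, angles in rad, forces in N, time in s.
With the tool pointing down it reaches from about 0.35 to 0.975 m from the base axis. Payload 7.1 kg.
Tool frame: the origin (TCP) lies on the centre line of the jaws, within the pads' length; the fingertips stand 25 mm ahead of it and the grasp point (between the pads) lies 6 mm ahead of it; z points along the fingers, y is the line along which they close (so a half turn about z gives the same grasp; the last joint's range is limited). The gripper opens to 88 mm and grips with 3 to 60 N. Pads are 20 mm wide; open, the fingers measure 115 mm over their backs; the gripper's body (75 mm by 178 mm) begins 61 mm behind the grasp point.
Start: joints at [-0.019, 0.423, 1.63, -0, 1.089, -0.019], TCP at [0.625, 0, 0.248] pointing down, gripper open.
Joint ranges: [-3, 3], [-0.9, 2.11], [0.09, 2.58], [-1.31, 4.45], [0.11, 2.69], [-2.54, 2.54]. Speed limits (rad/s): [2.39, 2.39, 3.01, 3.14, 3.14, 3.14].

INTERFACE

Orientations are given as a unit quaternion [x, y, z, w].
In Python, from bench import read_state, snapshot, camera_params, arm gives the robot as it stands.
- The arm moves only by the tool arm_command, never from a script. Its argument "steps" is a list of rows, each a list of 3 entries, a list of its own where there are three numbers: the shift along the tool's x, y, z in cm, then the turn, a rotation vector about the tool's x, y, z in degrees, then the closure, from 0 (fully open) to 1 (shut). A call has 1 to 12 rows; each row shifts and turns the commanded pose from where the row before left it, along the tool's axes as they then stand; what a row does not reach is not made up. A row lasts 1/8 s, in which the tool goes at most 62.5 mm and 10.7 degrees, less where a joint would pass 70% of its speed; a pose out of reach is approached as far as the arm can. A call is refused whole if a number of a shift passes 6.25 or a number of a turn 10.7, either way. A call with a gripper value outside its range is refused whole. The fingers move at their own pace and stop on an object; "force" is the grip in N (left out, the last holds). Time passes only in rows, so rows that do not move let the fingers close. It gives the time, the measured TCP pose, the force, the opening and the grip force at its end, in the units of the state.
- read_state(): the state, without advancing time (a new reading comes with each control period).
- snapshot(name): name is "scene" or "side" or "wrist"; returns the picture (400x640x3 uint8, red, green, blue); there is no depth.
- camera_params(name): a dict with "fx", "fy", "cx", "cy" (pixels), "R" (3x3) and "t" (3): a world point X has camera coordinates R X + t. Camera axes: x right, y down, z forward; pixel columns grow to the right and rows downward; lengths in m; the calibration is good to about 2 mm. A picture is of the moment at which its call begins: read the wrist's pose just before it. camera_params takes no time and is no camera call; for the wrist camera it gives the pose at the moment of the call.
- arm.hand_in(): hands the job in; it is judged then, once.
The state is a dict: "time": time; "q": joint angles; "joint_vel": joint speeds; "tau": joint torques, N m; "ee_pos": TCP position; "eef_rot": TCP orientation; "contact_force": force on the tool from outside, world axes, zero at the start; "ft_torque": the same for the moment, N m; "finger_gap": finger opening in m; "finger_force": force on a finger pad.
Only numpy, scipy, OpenCV 4.12 (cv2) and the standard library are available. Lean on these libraries where they do the work, as an engineer would, in place of code of your own. Each camera call takes 0.05 s, during which the arm holds its last target. There are 200 camera calls.

## Working session

There is one attempt and no reset: what is moved stays moved. The work goes in short steps, Python scripts to look and compute and a tool call to move; the robot and the scene stay as the last step left them, time stands still between calls to the robot, and variables do not carry over. Pictures are saved under pics/ and viewed, at most 14 in all, crops included, and the job is handed in when it is done.

Besides the shell and the picture viewer there is one more tool, called by a JSON object that holds its "fn" and its "kwargs", one argument or row to a line. arm_command: Moves the arm, as the interface text tells. Its arguments: {"type":"object","properties":{"steps":{"type":"array","items":{"type":"array"}},"force":{"type":"number"}},"required":["steps"]}

```bash
mkdir -p pics
python3 - <<'E'
from bench import *
import cv2
for n in ("scene","side"):
    cv2.imwrite(f"pics/{n}0.png",snapshot(n)[:,:,::-1])
    p=camera_params(n);print(n,p)
s=read_state();print(s["time"],s["ee_pos"],s["eef_rot"],s["finger_gap"])
E
```

```text
scene {'fx': 389.2493159836514, 'fy': 389.2493159836514, 'cx': 314.2878240138618, 'cy': 203.44764151954126, 'R': array([[ 0.43615444, -0.89977476, -0.01321693],
       [-0.62079062, -0.29022261, -0.72827869],
       [ 0.65145093,  0.32584693, -0.68515361]]), 't': array([-0.22884234,  0.38784747,  0.90352392])}
side {'fx': 448.49183796857096, 'fy': 448.49183796857096, 'cx': 311.71756982111395, 'cy': 202.0246104208295, 'R': array([[-0.86533089, -0.50107525,  0.01122715],
       [-0.30248153,  0.50424665, -0.80885119],
       [ 0.39963406, -0.70331992, -0.58790621]]), 't': array([0.48670674, 0.21311094, 1.03538989])}
0.1 [6.24521906e-01 3.70391569e-05 2.46983547e-01] [ 7.07096013e-01  7.07117211e-01 -4.91589006e-04 -4.86898140e-04] 0.08777639704336934
```

View pics/scene0.png

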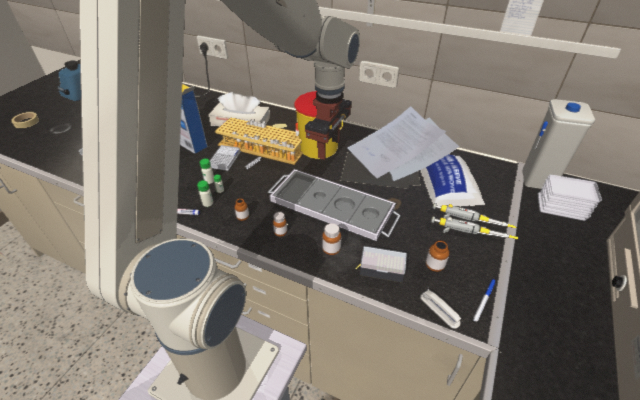

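View pics/side0.png

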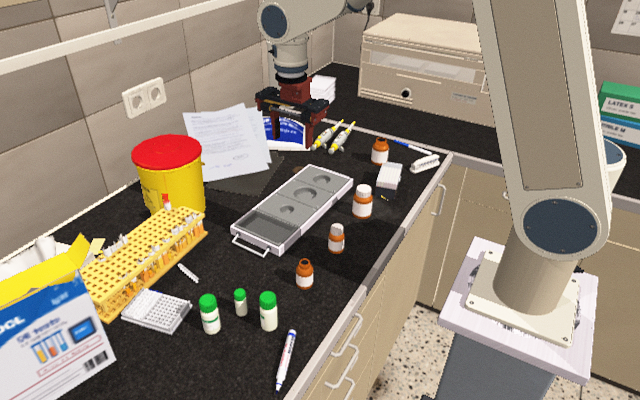

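The scene view shows, left to right, three green-capped bottles at (206,168), (205,193) and (218,183), the open medium at (242,209), the closed medium at (280,224), the closed large at (331,238), the tip box at (384,260) and the open large at (438,255). The carrier is at (335,203), with the oblong pocket on the left. The smallest of the three dropper look-alikes is at scene (218,183) / side (240,302), so that is the one meant. I'll enlarge crops to confirm it.

Run:
```python
import cv2,numpy as np
a=cv2.imread("pics/scene0.png");b=cv2.imread("pics/side0.png")
f=lambda i,x,y,w,h,k:cv2.resize(i[y:y+h,x:x+w],(w*k,h*k),interpolation=cv2.INTER_CUBIC)
A=f(a,180,150,266,140,3)
cv2.imwrite("pics/c1.png",A)
B=f(b,190,140,266,200,3);cv2.imwrite("pics/c2.png",B)
```

```text
(no output)
```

View pics/c1.png

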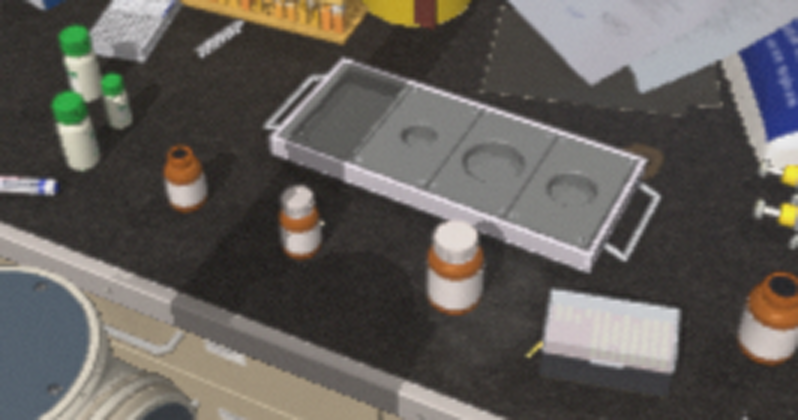

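View pics/c2.png

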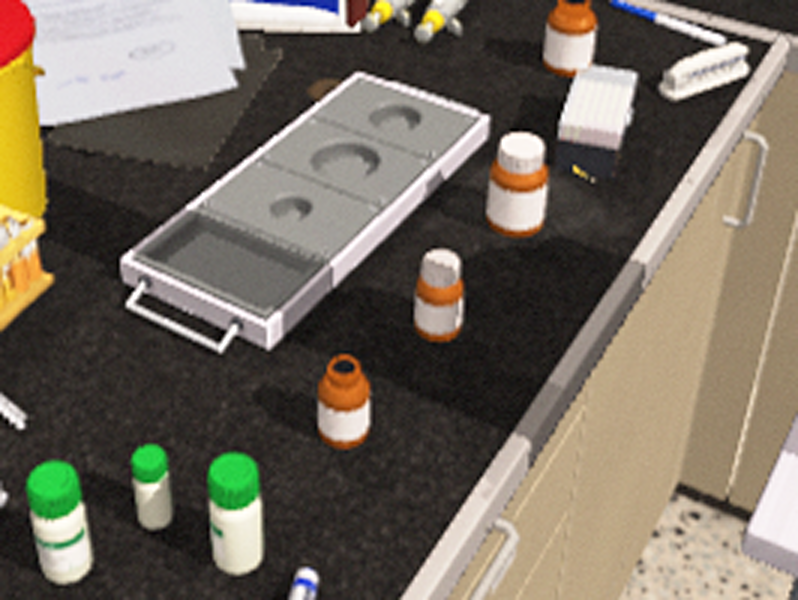

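The crops confirm the smallest dropper bottle at crop 1 (116,100) / crop 2 (152,485). The pocket order from the left is oblong, small (419,135), large (493,160), medium (572,188). Both amber bottles with dark mouths (open medium at crop 1 (180,155), open large at (782,287)) stay where they are.

```bash
cat > h.py <<'E'
from bench import *
import numpy as np
def ray(n,uv,z,p=None):
    p=p or camera_params(n)
    d=p["R"].T@np.array([(uv[0]-p["cx"])/p["fx"],(uv[1]-p["cy"])/p["fy"],1]);c=-p["R"].T@p["t"]
    return c+d*(z-c[2])/d[2]
E
python3 - <<'E'
from h import *
D=dict(large=(.088,(456,229),(522,143)),med=(.074,(298,192),(441,257)),drop=(.064,(113,80),(150,452)),
openM=(.07,(180,152),(344,365)),openL=(.084,(782,286),None),
t1=(.056,(554,291),(560,130)),t2=(.056,(680,309),(577,67)),t3=(.056,(676,362),(637,75)),t4=(.056,(547,338),(612,145)),
hs=(.028,(419,134),(291,207)),hl=(.028,(493,160),(346,159)),hm=(.028,(572,188),(395,117)),
c1=(.028,(345,60),(123,262)),c2=(.028,(645,158),(358,73)),c3=(.028,(590,262),(489,117)),c4=(.028,(272,140),(270,325)),
big1=(.08,(73,100),(234,465)),big2=(.08,(73,40),(54,470)))
for k,(z,a,b) in D.items():
    r=[ray("scene",(180+a[0]/3,150+a[1]/3),z)[:2].round(3)]
    if b: r.append(ray("side",(190+b[0]/3,140+b[1]/3),z)[:2].round(3))
    print(k,*r)
E
```

```text
large [ 0.458 -0.09 ] [ 0.45  -0.089]
med [0.45  0.079] [0.445 0.079]
drop [0.526 0.364] [0.526 0.368]
openM [0.452 0.223] [0.45  0.227]
openL [ 0.522 -0.385]
t1 [ 0.452 -0.194] [ 0.446 -0.173]
t2 [ 0.481 -0.306] [ 0.478 -0.292]
t3 [ 0.421 -0.32 ] [ 0.418 -0.309]
t4 [ 0.397 -0.208] [ 0.393 -0.175]
hs [0.626 0.029] [0.622 0.034]
hl [ 0.622 -0.062] [ 0.618 -0.059]
hm [ 0.617 -0.155] [ 0.614 -0.149]
c1 [0.708 0.166] [0.705 0.177]
c2 [ 0.694 -0.21 ] [ 0.69  -0.204]
c3 [ 0.526 -0.206] [ 0.532 -0.198]
c4 [0.548 0.172] [0.55 0.18]
big1 [0.464 0.369] [0.459 0.359]
big2 [0.551 0.436] [0.562 0.425]
```

Run:
```python
from h import *
import cv2
p=camera_params("wrist");cv2.imwrite("pics/w0.png",snapshot("wrist")[:,:,::-1])
print((-p["R"].T@p["t"]).round(3),p["R"].round(2).tolist())
np.save("w0.npy",p,allow_pickle=True)
```

```text
[0.625 0.069 0.384] [[1.0, 0.0, -0.0], [0.0, -0.97, 0.25], [-0.0, -0.25, -0.97]]
```

View pics/w0.png

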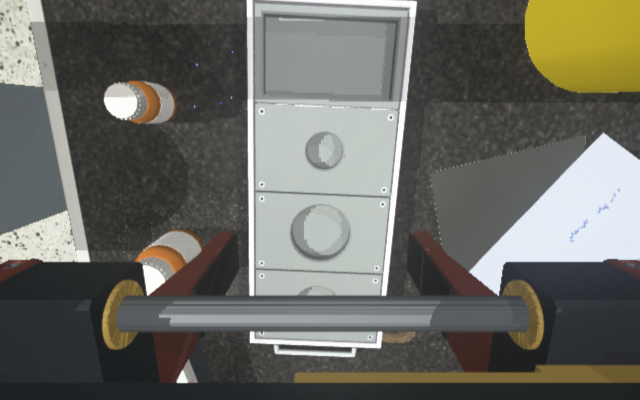

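The wrist view shows the carrier from above: oblong pocket about (330,58), small pocket (324,150), large pocket (321,231), medium pocket partly hidden, and the closed medium bottle's cap at (120,101).

Run:
```python
from h import *
p=np.load("w0.npy",allow_pickle=True).item()
for n,z,uv in [("tip1",.028,(263,13)),("tip2",.028,(397,17)),("tip3",.028,(389,102)),("tip4",.028,(263,99)),("s",.028,(324,150)),("l",.028,(320.5,231)),("med",.074,(120,101)),
 ("sepA",.028,(255,104)),("sepB",.028,(396,107)),("sepC",.028,(254,192)),("sepD",.028,(390,195)),("sepE",.028,(254,269)),("sepF",.028,(384,273))]:
    print(n,ray("",uv,z,p)[:2].round(4))
```

```text
tip1 [0.5675 0.1636]
tip2 [0.6956 0.1601]
tip3 [0.6919 0.0822]
tip4 [0.5641 0.085 ]
s [0.626  0.0337]
l [ 0.6222 -0.0563]
med [0.4454 0.0812]
sepA [0.5557 0.0801]
sepB [0.6993 0.0773]
sepC [ 0.5501 -0.0116]
sepD [ 0.6979 -0.0149]
sepE [ 0.5454 -0.1027]
sepF [ 0.6957 -0.1076]
```

{"fn": "arm_command", "kwargs": {
  "steps": [
    [[-3,-6,0],[0,0,0],0],
    [[-3,-6,0],[0,0,0],0],
    [[-3,-5,0],[0,0,0],0]
  ],
  "force": 20
}}

```text
time: 0.52
ee_pos: [0.4611, -0.0863, 0.2473]
eef_rot: [0.707, 0.707, -0.0, -0.0]
contact_force: [0.8, -1.4, 0.3]
finger_gap: 0.0876
finger_force: 0.0
```

{"fn": "arm_command", "kwargs": {
  "steps": [
    [[0,0,5],[0,0,0],0],
    [[0,0,5],[0,0,0],0],
    [[0,0,5],[0,0,0],0],
    [[0,0,3],[0,0,0],0],
    [[0,0,1.7],[0,0,0],0],
    [[0,0,0],[0,0,0],0]
  ]
}}

```text
time: 1.27
ee_pos: [0.4622, -0.0857, 0.0495]
eef_rot: [0.707, 0.707, -0.001, -0.001]
contact_force: [-0.5, 0.0, 0.5]
finger_gap: 0.0877
finger_force: 0.0
```

{"fn": "arm_command", "kwargs": {
  "steps": [
    [[0,0,0],[0,0,0],1],
    [[0,0,0],[0,0,0],1],
    [[0,0,0],[0,0,0],1],
    [[0,0,0],[0,0,0],1],
    [[0,0,0],[0,0,0],1],
    [[0,0,0],[0,0,0],1]
  ]
}}

```text
time: 2.02
ee_pos: [0.4632, -0.0859, 0.0511]
eef_rot: [0.707, 0.707, 0.0, 0.0]
contact_force: [-2.3, -0.3, 7.0]
finger_gap: 0.0536
finger_force: 20.0
```

{"fn": "arm_command", "kwargs": {
  "steps": [
    [[0,0,-2],[0,0,0],1],
    [[0,0,-3],[0,0,0],1],
    [[0,0,-3],[0,0,0],1],
    [[1,4,0],[0,0,0],1],
    [[1,4,0],[0,0,0],1],
    [[1,4,0],[0,0,0],1],
    [[0,3.8,0],[0,0,0],1],
    [[0,0,0],[0,0,0],1],
    [[0,0,0],[0,0,0],1],
    [[0,0,0],[0,0,0],1]
  ]
}}

```text
time: 3.28
ee_pos: [0.6198, -0.0559, 0.1304]
eef_rot: [0.707, 0.707, -0.0, -0.001]
contact_force: [-0.1, 0.5, -1.3]
finger_gap: 0.0535
finger_force: 20.0
```

Run:
```python
from h import *
import cv2
p=camera_params("wrist");w=snapshot("wrist")
a=snapshot("side")[100:300,180:446]
cv2.imwrite("pics/w1.png",np.vstack([w[:,:,::-1][150:400,:],cv2.resize(a,(640,340))[20:300,:,::-1]]))
np.save("w1.npy",p,allow_pickle=True)
s=read_state();print(s["ee_pos"],s["finger_gap"],s["contact_force"])
```

```text
[ 0.62030405 -0.0560036   0.13067962] 0.053578567630848103 [ 0.10353704 -0.40985999 -0.91850566]
```

View pics/w1.png

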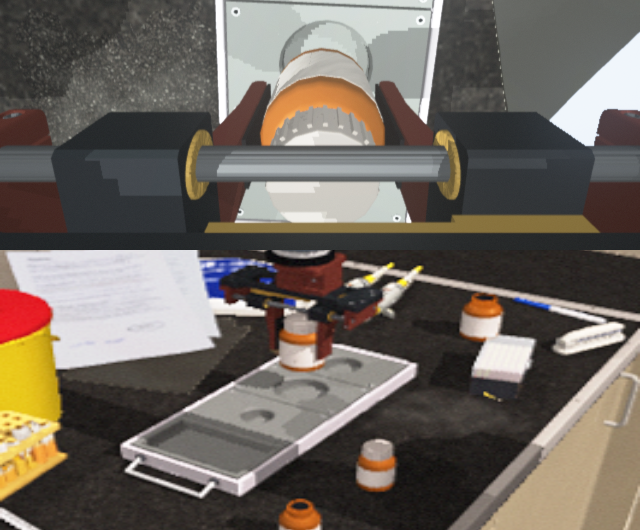

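Run:
```python
from h import *
p=np.load("w1.npy",allow_pickle=True).item()
print(ray("",(324,372),.168,p),ray("",(324,214),.028+.0,p))
```

```text
[ 0.62062025 -0.07396941  0.168     ] [ 0.62097702 -0.0577511   0.028     ]
```

{"fn": "arm_command", "kwargs": {
  "steps": [
    [[-0.3,0.1,2],[0,0,0],1],
    [[0,0,2],[0,0,0],1],
    [[0,0,1.5],[0,0,0],1],
    [[0,0,0.7],[0,0,0],1],
    [[0,0,0.2],[0,0,0],1],
    [[0,0,0],[0,0,0],1]
  ]
}}

```text
time: 4.12
ee_pos: [0.6224, -0.0589, 0.0669]
eef_rot: [0.707, 0.707, 0.0, 0.0]
contact_force: [0.3, -0.5, -1.8]
finger_gap: 0.0533
finger_force: 20.0
```

{"fn": "arm_command", "kwargs": {
  "steps": [
    [[0,0,0.2],[0,0,0],1],
    [[0,0,0],[0,0,0],1]
  ]
}}

```text
time: 4.38
ee_pos: [0.6227, -0.0589, 0.0652]
eef_rot: [0.707, 0.707, 0.0, 0.0]
contact_force: [0.5, -0.7, -0.1]
finger_gap: 0.0536
finger_force: 20.0
```

{"fn": "arm_command", "kwargs": {
  "steps": [
    [[0,0,0],[0,0,0],0],
    [[0,0,0],[0,0,0],0],
    [[0,0,0],[0,0,0],0],
    [[0,0,0],[0,0,0],0],
    [[0,0,-3],[0,0,0],0],
    [[0,0,-5],[0,0,0],0],
    [[0,0,-4],[0,0,0],0],
    [[3.5,-4.5,0],[0,0,0],0],
    [[3.5,-4.5,0],[0,0,0],0],
    [[3.5,-4.5,0],[0,0,0],0],
    [[3.4,-4.2,0],[0,0,0],0],
    [[0,0,0],[0,0,0],0]
  ]
}}

```text
time: 5.88
ee_pos: [0.4421, 0.0815, 0.1846]
eef_rot: [0.706, 0.708, -0.001, -0.001]
contact_force: [1.3, -0.8, -0.2]
finger_gap: 0.088
finger_force: 0.0
```

Run:
```python
from h import *
import cv2
p=camera_params("wrist");w=snapshot("wrist")
a=snapshot("scene")[150:290,180:446]
cv2.imwrite("pics/w2.png",np.vstack([w[:,:,::-1][150:400,:],cv2.resize(a,(640,337))[:,:,::-1]]))
np.save("w2.npy",p,allow_pickle=True)
s=read_state();print(s["ee_pos"],s["finger_gap"],s["contact_force"])
```

```text
[0.44568989 0.08039504 0.18511832] 0.08809999974990974 [-0.42775656  0.09814457 -0.49855265]
```

View pics/w2.png

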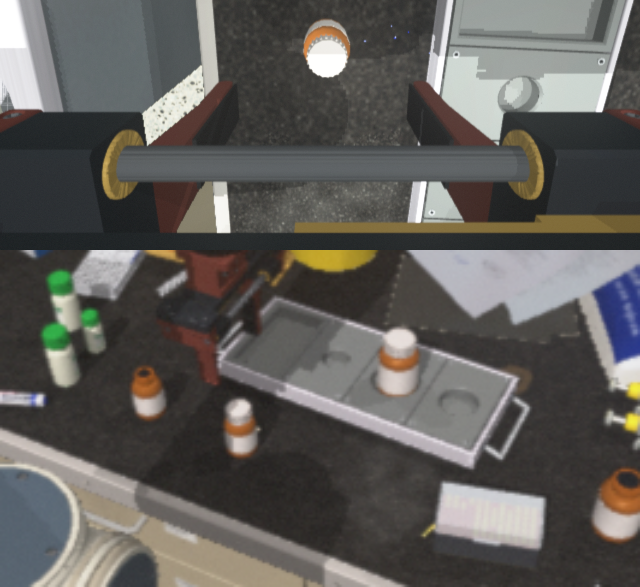

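The large bottle stands in its pocket. The wrist view shows the medium bottle's cap top at (327,209), ahead of the jaws.

Run:
```python
from h import *
p=np.load("w2.npy",allow_pickle=True).item()
print(ray("",(327,208),.074,p),read_state()["ee_pos"])
for n,uv in(("s",(519,245)),):print(n,ray("",uv,.028,p))
```

```text
[0.4455358  0.08196486 0.074     ] [0.44568989 0.08039504 0.18511832]
s [0.62528572 0.03414856 0.028     ]
```

Aligned within 2 mm. Descend and grip.

{"fn": "arm_command", "kwargs": {
  "steps": [
    [[0.1,0,4],[0,0,0],0],
    [[0,0,4],[0,0,0],0],
    [[0,0,3.5],[0,0,0],0],
    [[0,0,2],[0,0,0],0],
    [[0,0,0],[0,0,0],0],
    [[0,0,0],[0,0,0],1],
    [[0,0,0],[0,0,0],1],
    [[0,0,0],[0,0,0],1],
    [[0,0,0],[0,0,0],1],
    [[0,0,0],[0,0,0],1],
    [[0,0,0],[0,0,0],1],
    [[0,0,0],[0,0,0],1]
  ]
}}

```text
time: 7.48
ee_pos: [0.4452, 0.0812, 0.0499]
eef_rot: [0.707, 0.707, 0.0, 0.0]
contact_force: [-1.3, 0.4, 4.8]
finger_gap: 0.0395
finger_force: 20.0
```

{"fn": "arm_command", "kwargs": {
  "steps": [
    [[0,0,-2],[0,0,0],1],
    [[0,0,-3],[0,0,0],1],
    [[-2,0,-3],[0,0,0],1],
    [[-5,0,0],[0,0,0],1],
    [[-5,0,0],[0,0,0],1],
    [[-5,0,0],[0,0,0],1],
    [[-4,3,0],[0,0,0],1],
    [[-2.2,4,0],[0,0,0],1],
    [[0,5,0],[0,0,0],1],
    [[0,4,0],[0,0,0],1],
    [[0,1.2,0],[0,0,0],1],
    [[0,0,0],[0,0,0],1]
  ]
}}

```text
time: 8.98
ee_pos: [0.6165, -0.1506, 0.1289]
eef_rot: [0.707, 0.707, -0.0, -0.001]
contact_force: [-0.8, -0.8, -1.3]
finger_gap: 0.0393
finger_force: 20.0
```

{"fn": "arm_command", "kwargs": {
  "steps": [
    [[0,0,0],[0,0,0],1]
  ]
}}

```text
time: 9.1
ee_pos: [0.6154, -0.1506, 0.1292]
eef_rot: [0.707, 0.707, -0.001, -0.001]
contact_force: [0.4, 0.3, 0.1]
finger_gap: 0.0393
finger_force: 20.0
```

{"fn": "arm_command", "kwargs": {
  "steps": [
    [[0,0.2,2],[0,0,0],1],
    [[0,0,2],[0,0,0],1],
    [[0,0,1.5],[0,0,0],1],
    [[0,0,0.7],[0,0,0],1],
    [[0,0,0.2],[0,0,0],1],
    [[0,0,0.1],[0,0,0],1],
    [[0,0,0],[0,0,0],1]
  ]
}}

```text
time: 9.98
ee_pos: [0.6196, -0.151, 0.0652]
eef_rot: [0.707, 0.707, 0.0, 0.0]
contact_force: [1.2, 1.1, -1.5]
finger_gap: 0.0392
finger_force: 20.0
```

{"fn": "arm_command", "kwargs": {
  "steps": [
    [[0,0,0.1],[0,0,0],0.3],
    [[0,0,0],[0,0,0],0],
    [[0,0,0],[0,0,0],0],
    [[0,0,0],[0,0,0],0],
    [[0,0,-3],[0,0,0],0],
    [[0,0,-4.5],[0,0,0],0],
    [[0,0,-4.5],[0,0,0],0],
    [[5,-1,0],[0,0,0],0],
    [[5,-1,0],[0,0,0],0],
    [[5,-1,0],[0,0,0],0],
    [[5,-1,0],[0,0,0],0],
    [[5,-1,0],[0,0,0],0.5]
  ]
}}

```text
time: 11.48
ee_pos: [0.5687, 0.1007, 0.1839]
eef_rot: [0.707, 0.707, 0.0, 0.0]
contact_force: [0.7, -1.0, 0.6]
finger_gap: 0.0813
finger_force: 0.0
```

{"fn": "arm_command", "kwargs": {
  "steps": [
    [[5,-1,0],[0,0,0],0.5],
    [[5,-1,0],[0,0,0],0.5],
    [[5,-1,0],[0,0,0],0.5],
    [[5,-1.3,0],[0,0,0],0.5],
    [[4,0,0],[0,0,0],0.5],
    [[2.7,0,0],[0,0,0],0.5],
    [[0,0,0],[0,0,0],0.5],
    [[0,0,0],[0,0,0],0.5]
  ]
}}

```text
time: 12.48
ee_pos: [0.5261, 0.3651, 0.1834]
eef_rot: [0.707, 0.707, -0.001, 0.0]
contact_force: [-0.6, -0.5, -0.1]
finger_gap: 0.0437
finger_force: 0.0
```

Run:
```python
from h import *
import cv2
p=camera_params("wrist");w=snapshot("wrist")
a=snapshot("scene")[150:290,180:446]
cv2.imwrite("pics/w3.png",np.vstack([w[:,:,::-1][150:400,:],cv2.resize(a,(640,337))[:,:,::-1]]))
np.save("w3.npy",p,allow_pickle=True)
s=read_state();print(s["ee_pos"],s["finger_gap"],s["contact_force"])
```

```text
[0.52633229 0.36474849 0.1835352 ] 0.04358309078197555 [0.47737498 0.15790082 0.00694012]
```

View pics/w3.png

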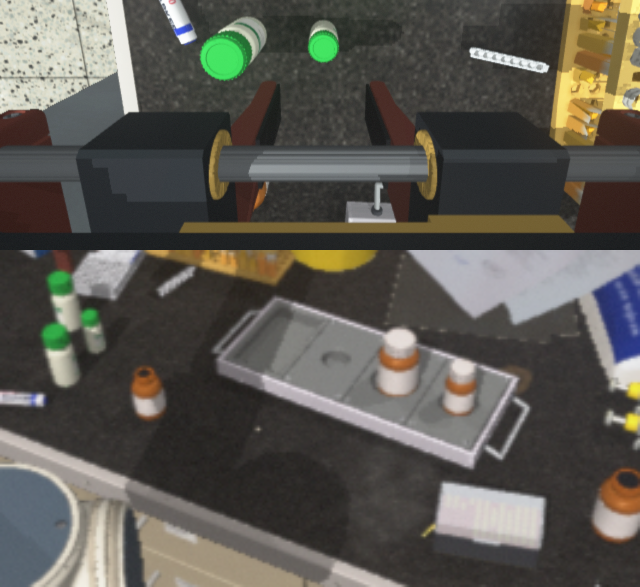

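The medium bottle is in its pocket. The wrist view shows the small dropper's cap at (323,195), with a big look-alike at (226,207).

Run:
```python
from h import *
p=np.load("w3.npy",allow_pickle=True).item()
print(ray("",(323,195),.064,p),ray("",(225,208),.085,p))
```

```text
[0.52666432 0.37360431 0.064     ] [0.4554408  0.36886487 0.085     ]
```

{"fn": "arm_command", "kwargs": {
  "steps": [
    [[0.6,0,4],[0,0,0],0.5],
    [[0,0,4],[0,0,0],0.5],
    [[0,0,3.4],[0,0,0],0.5],
    [[0,0,2],[0,0,0],0.5],
    [[0,0,0],[0,0,0],0.5],
    [[0,0,0],[0,0,0],1],
    [[0,0,0],[0,0,0],1],
    [[0,0,0],[0,0,0],1],
    [[0,0,0],[0,0,0],1],
    [[0,0,0],[0,0,0],1]
  ],
  "force": 15
}}

```text
time: 13.82
ee_pos: [0.5269, 0.3727, 0.051]
eef_rot: [0.707, 0.707, 0.001, 0.0]
contact_force: [-1.3, 0.9, 6.4]
finger_gap: 0.0246
finger_force: 15.0
```

{"fn": "arm_command", "kwargs": {
  "steps": [
    [[0,0,-2],[0,0,0],1],
    [[0,0,-3],[0,0,0],1],
    [[0,0,-3],[0,0,0],1],
    [[-5,1,0],[0,0,0],1],
    [[-5,1.5,0],[0,0,0],1],
    [[-5,1.5,0],[0,0,0],1],
    [[-5,1.5,0],[0,0,0],1],
    [[-5,1.5,0],[0,0,0],1],
    [[-5,1.5,0],[0,0,0],1],
    [[-3.9,1.3,0],[0,0,0],1],
    [[0,0,0],[0,0,0],1],
    [[0,0,0],[0,0,0],1]
  ]
}}

```text
time: 15.32
ee_pos: [0.624, 0.0335, 0.1303]
eef_rot: [0.707, 0.707, 0.0, -0.0]
contact_force: [-0.1, -0.8, -0.6]
finger_gap: 0.0248
finger_force: 15.0
```

Run:
```python
from h import *
import cv2
p=camera_params("wrist");w=snapshot("wrist")
a=snapshot("side")[100:300,180:446]
cv2.imwrite("pics/w4.png",np.vstack([w[:,:,::-1][150:400,:],cv2.resize(a,(640,340))[20:300,:,::-1]]))
np.save("w4.npy",p,allow_pickle=True)
s=read_state();print(s["ee_pos"],s["finger_gap"],s["contact_force"])
```

```text
[0.62379441 0.03428371 0.13001909] 0.024942408030747668 [-0.03815476  0.07607203 -0.20884473]
```

View pics/w4.png

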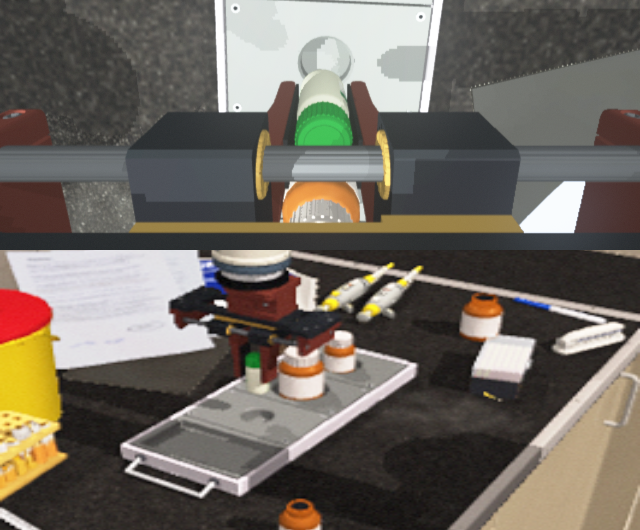

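The dropper is held upright, with its cap at (324,278) and the small pocket's mouth at (326,211).

Run:
```python
from h import *
p=np.load("w4.npy",allow_pickle=True).item()
print(ray("",(326,211),.028,p),ray("",(324,278),.143,p))
```

```text
[0.62678584 0.0340301  0.028     ] [0.62479845 0.03884547 0.143     ]
```

{"fn": "arm_command", "kwargs": {
  "steps": [
    [[-0.1,0.2,2],[0,0,0],1],
    [[0,0,2],[0,0,0],1],
    [[0,0,1.5],[0,0,0],1],
    [[0,0,0.7],[0,0,0],1],
    [[0,0,0.2],[0,0,0],1],
    [[0,0,0.1],[0,0,0],1],
    [[0,0,0],[0,0,0],1]
  ]
}}

```text
time: 16.3
ee_pos: [0.6267, 0.0321, 0.0652]
eef_rot: [0.707, 0.707, 0.0, 0.0]
contact_force: [-0.1, 0.5, -0.0]
finger_gap: 0.025
finger_force: 15.0
```

{"fn": "arm_command", "kwargs": {
  "steps": [
    [[0,0,0],[0,0,0],0.3],
    [[0,0,0],[0,0,0],0],
    [[0,0,0],[0,0,0],0],
    [[0,0,-4],[0,0,0],0],
    [[0,0,-5],[0,0,0],0],
    [[0,0,-5],[0,0,0],0],
    [[-4,-2.1,-4],[0,0,0],0],
    [[-5,-2,0],[0,0,0],0],
    [[-5,-3,0],[0,0,0],0],
    [[-5,-3,0],[0,0,0],0],
    [[-5,-3,0],[0,0,0],0],
    [[-5,-3,0],[0,0,0],0]
  ]
}}

```text
time: 17.8
ee_pos: [0.4641, -0.2593, 0.2449]
eef_rot: [0.707, 0.707, 0.0, 0.0]
contact_force: [0.3, -0.2, 0.5]
finger_gap: 0.0876
finger_force: 0.0
```

{"fn": "arm_command", "kwargs": {
  "steps": [
    [[-4,-2,0],[0,0,0],0],
    [[-3,-1,0],[0,0,0],0],
    [[0,0,0],[0,0,0],0],
    [[0,0,0],[0,0,0],0]
  ]
}}

```text
time: 18.3
ee_pos: [0.4352, -0.3273, 0.2446]
eef_rot: [0.707, 0.707, 0.0, -0.0]
contact_force: [-0.5, -0.9, -0.1]
finger_gap: 0.0876
finger_force: 0.0
```

Run:
```python
from h import *
import cv2
p=camera_params("wrist");w=snapshot("wrist")
a=snapshot("scene")[150:290,180:446]
cv2.imwrite("pics/w5.png",np.vstack([w[:,:,::-1][0:310,:],cv2.resize(a,(640,337))[:285,:,::-1]]))
np.save("w5.npy",p,allow_pickle=True)
s=read_state();print(s["ee_pos"],s["finger_gap"],s["q"])
```

```text
[ 0.43552072 -0.32685136  0.24463451] 0.08803665572103404 [-6.65768199e-01  3.09558502e-01  1.81106255e+00  2.28361150e-04
  1.02126132e+00 -6.67015006e-01]
```

View pics/w5.png

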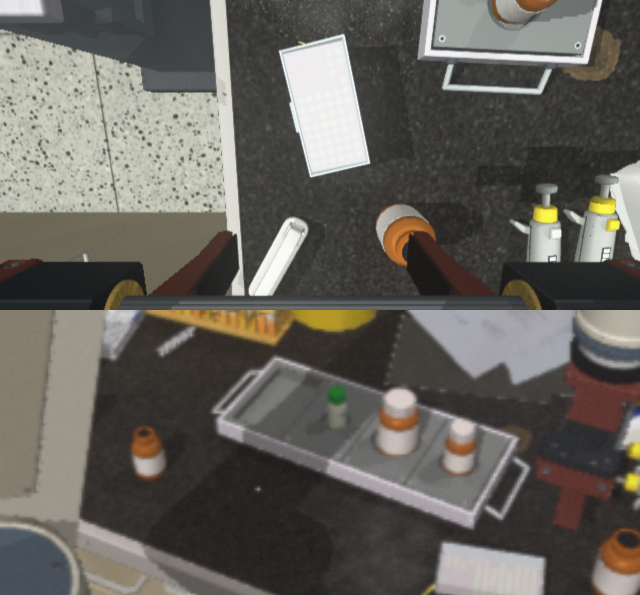

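The dropper is in its pocket. Tip box lid corners are at (280,50), (345,35), (369,163) and (311,177), with the lip on its left side at (294,117).

Run:
```python
from h import *
p=np.load("w5.npy",allow_pickle=True).item()
P=np.array([ray("",u,.056,p)[:2] for u in[(280,50),(345,35),(369,163),(311,177)]]);print(P.round(4),P.mean(0))
for a,b in((0,3),(1,2),(1,0),(2,3)):
    d=P[a]-P[b];print(np.linalg.norm(d),np.degrees(np.arctan2(d[1],d[0])))
```

```text
[[ 0.3973 -0.2016]
 [ 0.4553 -0.1893]
 [ 0.4805 -0.303 ]
 [ 0.4241 -0.3168]] [ 0.43928054 -0.2526759 ]
0.11831176725925166 103.09801144117843
0.11651266584082404 102.51977967887957
0.059286493991243146 11.982628384852912
0.05810307579620976 13.739951272948257
```

{"fn": "arm_command", "kwargs": {
  "steps": [
    [[4,0.2,3],[0,0,0],0],
    [[3.4,0.2,3],[0,0,0],0],
    [[0,0,2],[0,0,-6.4],0],
    [[0,0,2],[0,0,-6.4],0],
    [[0,0,0],[0,0,0],0],
    [[0,0,0],[0,0,0],0]
  ],
  "force": 25
}}

```text
time: 19.15
ee_pos: [0.4397, -0.2536, 0.1453]
eef_rot: [0.624, 0.781, 0.0, 0.0]
contact_force: [0.3, -0.2, 0.5]
finger_gap: 0.0877
finger_force: 0.0
```

{"fn": "arm_command", "kwargs": {
  "steps": [
    [[0,0,3],[0,0,0],0],
    [[0,0,3],[0,0,0],0],
    [[0,0,2],[0,0,0],0],
    [[0,0,1.5],[0,0,0],0],
    [[0,0,0],[0,0,0],0],
    [[0,0,0],[0,0,0],1],
    [[0,0,0],[0,0,0],1],
    [[0,0,0],[0,0,0],1],
    [[0,0,0],[0,0,0],1],
    [[0,0,0],[0,0,0],1],
    [[0,0,0],[0,0,0],1]
  ]
}}

```text
time: 20.52
ee_pos: [0.4395, -0.2541, 0.0503]
eef_rot: [0.624, 0.782, 0.0, 0.0]
contact_force: [0.6, 0.6, 7.6]
finger_gap: 0.0639
finger_force: 25.0
```

{"fn": "arm_command", "kwargs": {
  "steps": [
    [[0,0,-2],[0,0,0],1],
    [[0,0,-3],[0,0,0],1],
    [[0,0,-4],[0,0,0],1],
    [[4.5,0.9,0],[0,0,0],1],
    [[4.5,0.9,0],[0,0,0],1],
    [[4.5,0.9,0],[0,0,0],1],
    [[4.5,0.8,0],[0,0,0],1],
    [[4.5,0.8,0],[0,0,0],1],
    [[4.4,0.8,0],[0,0,0],1],
    [[0,0,0],[0,0,-6],1],
    [[0,0,0],[0,0,-10],1],
    [[0,0,0],[0,0,-10],1]
  ]
}}

```text
time: 22.02
ee_pos: [0.4291, 0.02, 0.1397]
eef_rot: [0.429, 0.903, -0.0, -0.0]
contact_force: [-0.3, 0.0, -1.1]
finger_gap: 0.064
finger_force: 25.0
```

{"fn": "arm_command", "kwargs": {
  "steps": [
    [[0,0,0],[0,0,-10],1],
    [[0,0,0],[0,0,-10],1],
    [[0,0,0],[0,0,-10],1],
    [[0,0,0],[0,0,-10],1],
    [[0,0,0],[0,0,-8.7],1],
    [[0,0,0],[0,0,0],1],
    [[0,0,0],[0,0,0],1]
  ]
}}

```text
time: 22.9
ee_pos: [0.4293, 0.0197, 0.1397]
eef_rot: [0.023, 1.0, 0.0, -0.0]
contact_force: [0.1, 0.2, -1.0]
finger_gap: 0.0636
finger_force: 25.0
```

{"fn": "arm_command", "kwargs": {
  "steps": [
    [[0,4,0],[0,0,0],1],
    [[-2,4,0],[0,0,0],1],
    [[-4,3.1,0],[0,0,0],1],
    [[-5,0,0],[0,0,0],1],
    [[-5,0,0],[0,0,0],1],
    [[-3.6,0,0],[0,0,0],1],
    [[0,0,0],[0,0,0],1],
    [[0,0,0],[0,0,0],1]
  ]
}}

```text
time: 23.9
ee_pos: [0.6287, 0.122, 0.139]
eef_rot: [0.022, 1.0, -0.0, -0.001]
contact_force: [-0.1, 0.5, -1.5]
finger_gap: 0.0639
finger_force: 25.0
```

Run:
```python
from h import *
import cv2
p=camera_params("wrist");w=snapshot("wrist")
a=snapshot("scene")[130:290,180:446]
b=snapshot("side")[120:300,200:400]
cv2.imwrite("pics/w6.png",np.vstack([w[:,:,::-1][100:400,:],np.hstack([cv2.resize(a,(340,205)),cv2.resize(b,(300,270))[30:235]])[:,:,::-1]]))
np.save("w6.npy",p,allow_pickle=True)
s=read_state();print(s["ee_pos"],s["finger_gap"],s["contact_force"])
```

```text
[0.6287477  0.12210937 0.13957991] 0.06376321289421005 [ 0.93393927  0.76198432 -1.09521179]
```

View pics/w6.png

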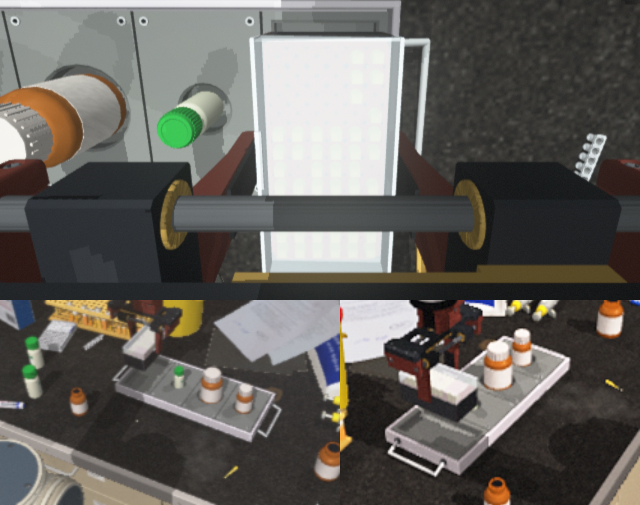

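The box is held flat over the oblong pocket; its far lid corners are at (254,138) and (403,138). I'll check the centre.

Run:
```python
from h import *
p=np.load("w6.npy",allow_pickle=True).item()
for u in((254,138),(402,138),(262,372),(394,372)):print(ray("",u,.1453,p).round(4))
```

```text
[0.568  0.0994 0.1453]
[0.5705 0.156  0.1453]
[0.6741 0.093  0.1453]
[0.6768 0.1539 0.1453]
```

{"fn": "arm_command", "kwargs": {
  "steps": [
    [[-0.1,-0.1,2],[0,0,0],1],
    [[0,0,2],[0,0,0],1],
    [[0,0,2],[0,0,0],1],
    [[0,0,1],[0,0,0],1],
    [[0,0,0.3],[0,0,0],1],
    [[0,0,0.1],[0,0,0],1],
    [[0,0,0],[0,0,0],1]
  ]
}}

```text
time: 24.92
ee_pos: [0.6314, 0.1211, 0.0662]
eef_rot: [0.022, 1.0, 0.0, 0.0]
contact_force: [-0.5, -0.1, -1.2]
finger_gap: 0.0638
finger_force: 25.0
```

{"fn": "arm_command", "kwargs": {
  "steps": [
    [[0,0,0.2],[0,0,0],1],
    [[0,0,0],[0,0,0],0.1],
    [[0,0,0],[0,0,0],0.1],
    [[0,0,0],[0,0,0],0.1],
    [[0,0,0],[0,0,0],0.1],
    [[0,0,-2],[0,0,0],0.1],
    [[0,0,-4],[0,0,0],0.1],
    [[0,0,-5],[0,0,0],0.1],
    [[0,0,-5],[0,0,0],0.1],
    [[0,0,0],[0,0,0],0.1],
    [[0,0,0],[0,0,0],0.1]
  ]
}}

```text
time: 26.3
ee_pos: [0.6306, 0.121, 0.2243]
eef_rot: [0.022, 1.0, 0.0, 0.0]
contact_force: [-0.1, -0.7, -0.2]
finger_gap: 0.0789
finger_force: 0.0
```

Run:
```python
from h import *
import cv2
w=snapshot("wrist")
a=snapshot("scene")[130:290,180:446]
b=snapshot("side")[120:300,200:400]
cv2.imwrite("pics/w7.png",np.vstack([w[:,:,::-1][0:300,:],np.hstack([cv2.resize(a,(340,205)),cv2.resize(b,(300,270))[30:235]])[:,:,::-1]]))
s=read_state();print(s["ee_pos"],s["finger_gap"],s["contact_force"])
```

```text
[0.63001214 0.12088177 0.22226471] 0.07918142204604572 [-0.42418569 -0.54926986 -0.25768547]
```

View pics/w7.png

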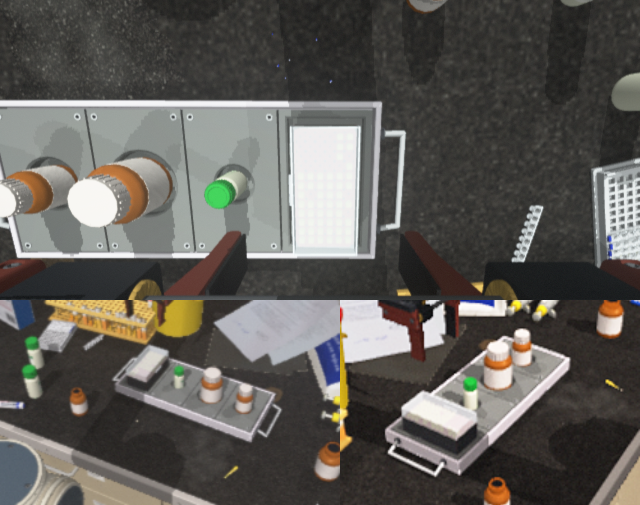

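All four items sit upright in their matching pockets, the box lies flat inside the oblong rim, the open bottles haven't moved, and the gripper is clear. Handing in.

```bash
python3 -c "
from bench import arm
print(arm.hand_in())"
```

```text
the job is handed in; nothing more can be done
None
```

I loaded all four closed items upright into their matching pockets, left both open bottles where they stood, and handed the job in at about 26 s; the hand-in returned no verdict, so the result rests on my last camera check.

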